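# Glue up two pine offcuts in a one-hand bar clamp

## Task

The two pine offcuts get glued side by side into one thick blank: lay the loose one flat between the jaws of the bar clamp, alongside the one already there with its ends flush with that one's, and let it go. Then squeeze the clamp's trigger against its handle again and again, letting it spring out between squeezes, until the jaws have closed up both offcuts, and finish still squeezing, gently: the offcuts pressed snugly together but not crushed, the gripper keeping hold of handle and trigger. Move the jaws only by the trigger, and leave the other things where they lie.

Things in the scene. Friction and masses are not known exactly. Their poses are not given: they have to be found in the camera images.
- clamp: black one-hand bar clamp lying flat on rubber feet, 32 mm thick, loose, 0.9 kg. Origin on the bench under the bar, in the head (it carries handle, trigger, near jaw). Clamp x: across the bar towards the jaws (handle and trigger on the -x side); y: along the bar to the far jaw; z up. Head x -20 to 20, y -34 to 12 mm. The bar's tail sticks out to -y by 59 mm, more as the jaws close
- handle: straight fixed handle of the clamp, clamp x -126 to -14 mm (thicker end knob x -130 to -114, y -48 to -14), y -42 to -18 mm, z 1 to 31 mm; frame as the clamp's. A finger behind it bears on its outer face, y = -42 mm
- trigger_blade: grey trigger blade on the handle's +y side, 10 mm thick, z 4 to 28 mm. At rest its outer (+y) face is at clamp y +26 mm at clamp x -75 mm (+22 at x -48, +30 at x -100, end flared to +40 at x -122), fully squeezed at about 0: handle and trigger measure 68 mm over all at rest, 41 mm squeezed. Origin on the trigger's pin (clamp x 55, y 1 mm)
- trigger (a joint): trigger angle: 0 sprung out, 0.20 rad fully squeezed; a free stroke takes about 3 N at clamp x -75 mm, the return spring gives 1 N. When the work is tight the trigger stops part way and the jaws press with some 1.5 times the finger force (10 N: 14 N, 15 N: 22 N, 40 N: 65 to 70 N), only as long as it is squeezed. Over 70 N crushes the soft pine
- squeeze (a point): point on the clamp midway between the outer faces of handle and sprung-out trigger, clamp x -75, y -8, z 16 mm; axes as the clamp's. A good place to squeeze from above, fingers closing along the clamp's y; the midpoint of the squeezed pair is at y -21 mm
- near_pad: grey pad on the near jaw (fixed to the head), clamp x 24 to 100 mm, z 2 to 30 mm, its face at clamp y = +16 mm; frame as the clamp's
- near_face (a point): centre of the near pad's face (clamp x 62, y 16, z 16 mm)
- bar: toothed steel bar (clamp x -12 to 9, z 14 to 20 mm) with the far jaw, axes as the clamp's. The ratchet lets it only close: each full squeeze from right out pulls the far jaw about 12 mm (to 16) to the near jaw, where it stays while the trigger springs out. Origin on the clamp's when fully open. Far pad's face: y = 178 mm in this frame, x 24 to 100, z 2 to 30 mm. Not to be pushed by hand
- far_face (a point): centre of the far pad's face; its distance from near_face is the jaw opening, 152 to 162 mm at the start, 90 mm when the two offcuts are closed up
- block_1: pine offcut 45 x 160 x 38 mm (x, y, z), 0.14 kg, loose, already lying between the jaws beside the far pad, its length (own y) across the bar, its near end 7 mm or more clear of the bar; origin at the centre of its underside
- block_2: the other pine offcut, also 45 x 160 x 38 mm (x, y, z), loose, lying by itself to the right of the clamp; origin at the centre of its underside
- tape_measure: bystander: yellow tape measure, 36 x 72 x 66 mm
- wood_chisel: bystander: wood chisel with wooden handle, 28 x 235 x 35 mm, near the front edge
- offcut_b: bystander: small flat brown offcut, 60 x 80 x 19 mm
- glasses: bystander: safety glasses, 141 x 142 x 42 mm

How it is judged:
On the way:
1. the second offcut lies between the open jaws alongside the first and has been let go (y of block_2 in the frame of clamp between 0.035 and 0.105 m and y of block_2 in the frame of block_1 between -0.015 and 0.015 m and angle between the y axis of block_2 and the y axis of block_1, either way round below 0.3 rad and height (world z) of block_2 below 0.006 m and contact force between the arm and block_2 below 0.1 N and linear speed of block_2 below 0.02 m/s), for 0.2 s.
At the end, for the whole second after the job is handed in: gripper still squeezing handle and trigger (over 5 N each); pads and offcuts press on one another with 8 to 70 N, jaws under 94 mm apart; offcuts flat on the bench, parallel within 0.06 rad, ends flush within 10 mm, untouched by the arm; clamp flat and still (contact force between each of near_pad, block_1 and block_2 above 8 N and contact force between bar and block_1 above 8 N and contact force between the fingers and handle above 5 N and contact force between the fingers and trigger_blade above 5 N and y of block_2 in the frame of block_1 between -0.01 and 0.01 m and angle between the y axis of block_2 and the y axis of block_1, either way round below 0.06 rad and height (world z) of each of block_1, block_2, clamp below 0.006 m and angle between each of block_1, block_2's own z axis and vertical below 0.06 rad and contact force between the arm and block_1 below 0.5 N and contact force between the arm and block_2 below 0.5 N and distance between near_face and far_face below 0.094 m and linear speed of each of clamp, block_2 below 0.02 m/s); the arm keeps its last pose, push and grip.
It fails at once if an offcut was crushed (more than 70 N in the jaws) (contact force between any of near_pad, block_1 and block_2 above 70 N or contact force between bar and block_1 above 70 N).
It fails at once if the bar or far jaw was pushed by hand (more than 3 N) (contact force between the arm and bar above 3 N).
It fails at once if a bystander was moved by more than 20 mm (distance of any of tape_measure, wood_chisel, offcut_b, glasses from where it was at the start of the episode above 0.02 m).
It also fails if it takes over 72 s, if anything falls off the work surface, if the arm or the gripper's body presses on something with over 40 N, if the wrist force passes 120 N, or if a joint passes its speed limit or range.

## Robot

A 6-joint arm with a two-finger parallel gripper is mounted at the origin on a cart in front of the work surface, level with it; the furniture and walls round the work are solid. World frame = base frame: x ahead of the robot, y to its left, z up, the work surface at z = 0. Lengths are in m, angles in rad, forces in N, time in s.
With the tool pointing down it reaches from about 0.325 to 0.775 m from the base axis. Payload 5.5 kg.
Tool frame: the origin (TCP) lies midway between the tips of the shut fingers; the grasp point (between the pads) lies manip.grasp_offset behind it (manip.grasp_offset is the distance from the TCP to the grasp point, in m); z points along the fingers, y is the line along which they close (so a half turn about z gives the same grasp; the last joint's range is limited). The gripper opens to 85 mm and grips with 20 to 120 N. Pads are 22 mm wide; open, the fingers measure 114 mm over their backs; the gripper's body (76 mm by 85 mm) begins 54 mm behind the grasp point. The pads swing forward as they close: fully open they stand 13 mm farther back than shut.
Start: joints at [-1.335, 0.091, 1.231, -0, 1.82, -0.057], TCP at [0.173, -0.574, 0.231] pointing down, gripper open.
Joint ranges: [-2.87, 2.87], [-0.86, 2.18], [0.17, 2.46], [-1.51, 4.65], [0.06, 2.69], [-2.65, 2.65]. Speed limits (rad/s): [2.57, 2.57, 3.01, 3.14, 3.14, 3.14].

## Interface

Orientations are given as a unit quaternion [w, x, y, z].
In Python, from station import manip gives the robot as it stands. The module is installed in compiled form; this text tells all that it offers.
- The arm moves only by the shell command python3 -m inch 'ROWS' [FORCE]. ROWS is JSON, one flat list of numbers, 7 for each row, row after row: the finger opening in mm, from 0 to 85.4, then the shift along the tool's x, y, z in mm, then the turn, a rotation vector about the tool's x, y, z in rad. In form: [claw, tx, ty, tz, ax, ay, az, claw, tx, ty, tz, ax, ay, az, ...]. A call has 1 to 10 rows; each row is the pose to reach, as a shift and turn from the pose commanded when the call began, along the tool's axes at that moment; what a row does not reach only later rows make up. A row lasts 1/8 s, in which the tool goes at most 62.5 mm and 10.7 degrees, less where a joint would pass 70% of its speed; a pose out of reach is approached as far as the arm can. A call with a gripper value outside its range is refused whole. The fingers move at their own pace and stop on an object; FORCE is the grip in N (left out, the last holds). Time passes only in rows, so rows that repeat a pose let the fingers close. It gives the time, the measured TCP pose, the force, the opening and the grip force at its end, in the units of the state.
- manip.state(): the state, without advancing time (a new reading comes with each control period).
- manip.get_image(name): name is "scene" or "top" or "wrist"; returns (picture, depth): 480x640x3 uint8, red, green, blue; 480x640 float32, m along the optical axis (not along the pixel's ray), 0 where there is no reading.
- manip.camera_model(name): a dict with "camera_matrix" (3x3 intrinsics, pixels), "k1" (the pictures are not rectified: a ray, as slopes to the right and down, at radius r is drawn at 1 + k1 r^2 times it, then the intrinsics apply), "xyz" and "rotation" of the camera in the world; the wrist camera has in their place "tool_from_camera" (4x4, takes a point from camera to tool coordinates, whose origin is the TCP and whose axes are the flange's). Camera axes: x right, y down, z forward; pixel columns grow to the right and rows downward; lengths in m; the calibration is good to about 2 mm. A picture is of the moment at which its call begins: read the wrist's pose just before it. camera_model takes no time and is no camera call.
- manip.job_done(): hands the job in; it is judged then, once.
The state is a dict: "time_s": time; "joint_positions": joint angles; "dq": joint speeds; "tau": joint torques, N m; "tcp_pos": TCP position; "tool_rot": TCP orientation; "ft_force": force on the tool from outside, world axes, zero at the start; "moment": the same for the moment, N m; "grip_width": opening from 0.0 (shut) to 1.0 (fully open); "grip_force": force on a finger pad.
Only numpy, scipy, OpenCV 4.12 (cv2) and the standard library are available. Lean on these libraries where they do the work, as an engineer would, in place of code of your own. Each camera call takes 0.05 s, during which the arm holds its last target. There are 200 camera calls.

## Working session

There is one attempt and no reset: what is moved stays moved. The work goes in short steps, Python scripts to look and compute and a shell command to move; the robot and the scene stay as the last step left them, time stands still between calls to the robot, and variables do not carry over. Pictures are saved under pics/ and viewed, at most 10 in all, crops included, and the job is handed in when it is done.

```bash
mkdir -p pics; cat > h.py <<'E'
import numpy as np, cv2, json
from station import manip
from scipy.spatial.transform import Rotation as R
def q2R(q): return R.from_quat([q[1],q[2],q[3],q[0]]).as_matrix()
def grab(n):
    s=manip.state(); im,d=manip.get_image(n); m=manip.camera_model(n)
    if n=="wrist":
        T=np.eye(4);T[:3,:3]=q2R(s["tool_rot"]);T[:3,3]=s["tcp_pos"];T=T@np.array(m["tool_from_camera"])
        Rw,t=T[:3,:3],T[:3,3]
    else:
        r=np.array(m["rotation"]); Rw=r if r.shape==(3,3) else q2R(r); t=np.array(m["xyz"])
    return im,d,np.array(m["camera_matrix"]),m["k1"],Rw,t
def rays(px,K,k1):
    p=np.atleast_2d(np.array(px,float))
    return cv2.undistortPoints(p.reshape(-1,1,2),K,np.array([k1,0,0,0,0.])).reshape(-1,2)
def cloud(d,K,k1,Rw,t):
    v,u=np.mgrid[0:480,0:640]; a=rays(np.c_[u.ravel(),v.ravel()],K,k1)
    P=np.c_[a,np.ones(len(a))]*d.reshape(-1,1)
    P=P@Rw.T+t; P[d.ravel()==0]=np.nan
    return P.reshape(480,640,3)
def atz(px,z,K,k1,Rw,t):
    a=rays(px,K,k1); r=np.c_[a,np.ones(len(a))]@Rw.T
    return t+r*((z-t[2])/r[:,2])[:,None]
def save(n,im): cv2.imwrite("pics/"+n+".png",im[:,:,::-1])
E
python3 - <<'E'
from h import *
for n in("top","scene"):
    g=grab(n); save(n+"0",g[0]); np.savez("pics/"+n+"0.npz",*g); print(n,g[2].round(1).tolist(),g[3],g[4].round(3).tolist(),g[5])
print(manip.state(),manip.grasp_offset)
E
```

```text
top [[490.2, 0.0, 318.0], [0.0, 490.2, 231.0], [0.0, 0.0, 1.0]] -0.08839078829602104 [[0.01, -0.997, 0.071], [-0.999, -0.008, 0.037], [-0.036, -0.071, -0.997]] [ 0.42199385 -0.02344983  1.07663941]
scene [[477.7, 0.0, 322.5], [0.0, 477.7, 242.0], [0.0, 0.0, 1.0]] -0.07089917760631091 [[-0.552, -0.439, 0.708], [-0.834, 0.305, -0.461], [-0.014, -0.845, -0.535]] [-0.32699531  0.50385505  0.64372874]
{'time_s': 0.1, 'joint_positions': array([-1.33469202e+00,  9.17798553e-02,  1.23178432e+00, -2.56422694e-05,
        1.81980915e+00, -5.66844320e-02]), 'dq': array([-0.00037622, -0.00145484, -0.0031429 , -0.00074327, -0.00160901,
       -0.00096295]), 'tau': array([ 3.47981368e-03, -4.60217106e+01, -4.19218290e+01, -3.04581636e-05,
        1.05459150e-02, -6.27815410e-06]), 'tcp_pos': array([ 0.17311178, -0.57421075,  0.23025552]), 'tool_rot': array([-8.85643557e-04,  9.89303535e-01,  1.45868851e-01, -9.21435224e-05]), 'ft_force': array([0.02077161, 0.34675881, 0.40318159]), 'moment': array([0.01321133, 0.07401512, 0.00332014]), 'grip_force': 0.0, 'grip_width': 0.9979414510285504} 0.0187
```

View pics/top0.png

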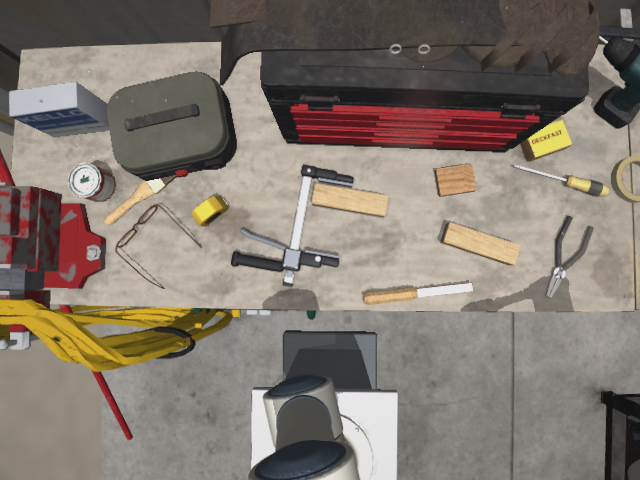

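View pics/scene0.png

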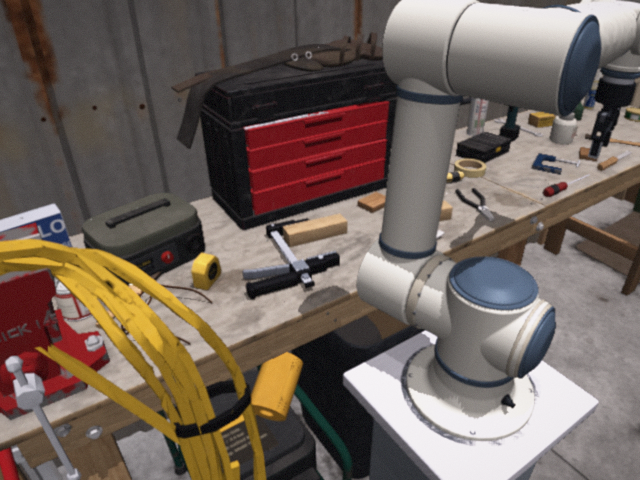

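The top view shows the clamp: knob (233,259), head (291,258), near jaw to (337,260) and far jaw (303–352,175). block_1 is at (349,199), block_2 at (480,242), and the bystanders are clear of both. Next I'll measure with depth.

```bash
cat >> h.py <<'E'
def rect(P,roi,zlo,zhi,im,wood=True):
    u0,v0,u1,v1=roi; Q=P[v0:v1,u0:u1]; c=im[v0:v1,u0:u1].astype(int)
    m=(Q[...,2]>zlo)&(Q[...,2]<zhi)
    if wood: m&=(c[...,0]-c[...,2]>35)
    n,l,s,_=cv2.connectedComponentsWithStats(m.astype(np.uint8)); k=1+np.argmax(s[1:,4]); m=l==k
    X=Q[m]; r=cv2.minAreaRect((X[:,:2]*1000).astype(np.float32))
    return r,np.median(X[:,2]),m.sum()
E
python3 - <<'E'
from h import *
g=[v for v in np.load("pics/top0.npz").values()]; g[3]=float(g[3])
im,d=g[:2]; P=cloud(d,*g[2:])
b=P[285:300,200:240].reshape(-1,3); print("bench",np.nanmedian(b[:,2]))
for n,roi in(("b1",(305,175,395,222)),("b2",(435,215,525,270))):
    print(n,rect(P,roi,.025,.05,im))
Q=P[160:292,225:360]; m=(Q[...,2]>.012)&(Q[...,2]<.06)
for (u,v) in [(233,259),(250,262),(272,264),(291,258),(310,258),(337,260),(303,172),(330,178),(352,181),(301,200),(297,235),(288,283),(245,232),(270,241)]:
    print((u,v),P[v,u].round(4))
big=cv2.resize(im[155:295,222:402],None,fx=4.4,fy=4.2,interpolation=cv2.INTER_CUBIC); save("crop0",big)
E
```

```text
bench -0.0005047148174467386
b1 (((563.9393310546875, -51.61583709716797), (157.9652557373047, 45.62641525268555), 80.8665771484375), np.float64(0.03762364592428935), np.int64(1537))
b2 (((473.4730224609375, -332.0942077636719), (159.5556640625, 45.45914840698242), 72.11170196533203), np.float64(0.038008535064403826), np.int64(1594))
(233, 259) [0.435  0.1984 0.028 ]
(250, 262) [0.4289 0.1605 0.032 ]
(272, 264) [0.4252 0.1133 0.03  ]
(291, 258) [0.4384 0.0727 0.0299]
(310, 258) [0.4388 0.0319 0.0313]
(337, 260) [ 0.4351 -0.0257  0.0265]
(303, 172) [0.6244 0.0492 0.0309]
(330, 178) [ 0.6112 -0.0093  0.0327]
(352, 181) [ 0.6052 -0.0567  0.0306]
(301, 200) [0.5649 0.0536 0.019 ]
(297, 235) [0.4885 0.0613 0.0192]
(288, 283) [0.3847 0.0792 0.0211]
(245, 232) [0.4937 0.1739 0.0256]
(270, 241) [0.4747 0.1191 0.0248]
```

View pics/crop0.png

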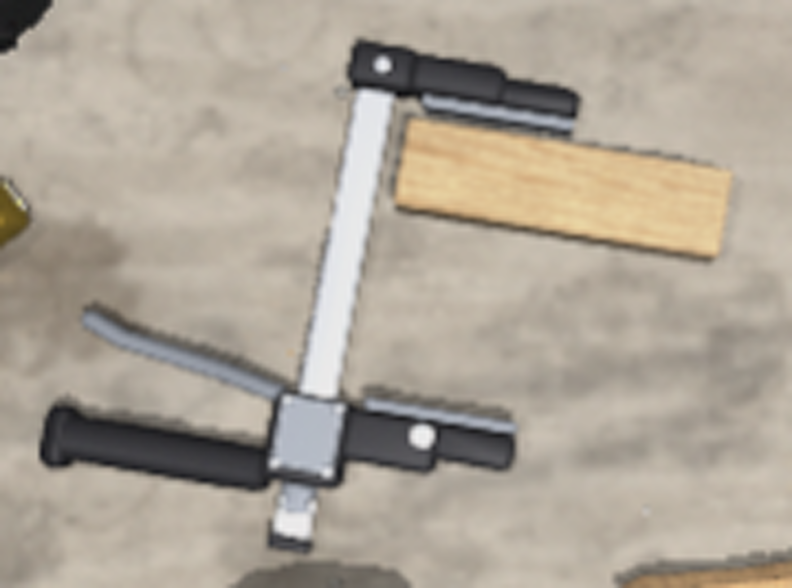

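The crop shows the bar running from (290,540) to (375,90) and slightly tilted. The near pad face is along (365,400)–(515,430), and block_1 is clear of the bar near the far pad. Next I'll fit the bar and work out the approach.

```bash
cat >> h.py <<'E'
def row(x,y,z,yaw,s=None):
    "shift mm / turn to TCP world pos (m), tool y axis at world angle yaw (deg, mod 180), z down"
    s=s or manip.state(); R0=q2R(s["tool_rot"]); p=np.array(s["tcp_pos"])
    best=None
    for k in(0,180):
        a=np.radians(yaw+k); Y=np.array([np.cos(a),np.sin(a),0]); Z=np.array([0,0,-1.]); Rt=np.c_[np.cross(Y,Z),Y,Z]
        w=R.from_matrix(R0.T@Rt).as_rotvec()
        if best is None or np.linalg.norm(w)<np.linalg.norm(best): best=w
    return (R0.T@(np.array([x,y,z])-p)*1000).round(1),best.round(3)
E
python3 - <<'E'
from h import *
g=[v for v in np.load("pics/top0.npz").values()]; g[3]=float(g[3])
im,d=g[:2]; P=cloud(d,*g[2:])
Q=P[185:235,285:315].reshape(-1,3); c=im[185:235,285:315].reshape(-1,3).astype(int)
m=(Q[:,2]>.012)&(Q[:,2]<.028)&(c.min(1)>150)&(c.max(1)-c.min(1)<25)
r=cv2.minAreaRect((Q[m][:,:2]*1000).astype(np.float32)); print("bar",r,m.sum())
X=Q[m][:,:2]; l=cv2.fitLine(X.astype(np.float32),cv2.DIST_HUBER,0,.01,.01).ravel(); l*=np.sign(l[0]); print(l,np.degrees(np.arctan2(l[1],l[0])))
# handle fit
Q=P[245:275,225:345].reshape(-1,3); m=(Q[:,2]>.012)&(Q[:,2]<.06)
print("handle rect",cv2.minAreaRect((Q[m][:,:2]*1000).astype(np.float32)))
print(row(.4735,-.332,.15,-17.9))
E
```

```text
bar ((544.176025390625, 53.34355163574219), (18.639760971069336, 111.62957763671875), 78.89889526367188) 405
[ 0.9820232  -0.18876049  0.54434556  0.05308194] -10.880456
handle rect ((435.2318115234375, 87.96094512939453), (62.61238098144531, 231.6351776123047), 0.8168641328811646)
(array([ 357.5, -145.1,   80.5]), array([-0.002, -0.001, -0.966]))
```

```bash
python3 -c "
from h import *
print(row(.47,.02,.34,-9))
m=manip.camera_model('wrist');print(np.round(m['tool_from_camera'],3).tolist(),m['camera_matrix'])"
```

```text
(array([ 455.8, -483.4, -108.8]), array([-2.000e-03, -1.000e-03, -1.121e+00]))
[[-0.001, -0.952, -0.305, 0.078], [1.0, -0.001, 0.002, 0.0], [-0.002, -0.305, 0.952, -0.143], [0.0, 0.0, 0.0, 1.0]] [[397.97913004   0.         324.34431852]
 [  0.         397.97913004 244.7696394 ]
 [  0.           0.           1.        ]]
```

```bash
python3 -m inch '[80,456,-483,-70,0,0,-1.12,80,456,-483,-70,0,0,-1.12,80,456,-483,-70,0,0,-1.12,80,456,-483,-70,0,0,-1.12,80,456,-483,-70,0,0,-1.12,80,456,-483,-70,0,0,-1.12,80,456,-483,-70,0,0,-1.12,80,456,-483,-70,0,0,-1.12,80,456,-483,-70,0,0,-1.12,80,456,-483,-70,0,0,-1.12]'
python3 -m inch '[80,0,0,0,0,0,0,80,0,0,0,0,0,0,80,0,0,0,0,0,0]'
python3 - <<'E'
from h import *
s=manip.state(); print(s["time_s"],s["tcp_pos"],s["tool_rot"],s["joint_positions"].round(2))
g=grab("wrist"); save("w1",g[0]); np.savez("pics/w1.npz",*g)
E
```

```text
time_s: 1.35
tcp_pos: [0.4517, -0.0166, 0.2968]
tool_rot: [0.0, 0.761, 0.649, -0.0]
ft_force: [2.1, -1.0, -0.4]
grip_width: 0.94
grip_force: 0.0
time_s: 1.72
tcp_pos: [0.4509, -0.0198, 0.2966]
tool_rot: [0.0, 0.761, 0.648, -0.0]
ft_force: [0.3, 0.2, -0.8]
grip_width: 0.936
grip_force: 0.0
1.725 [ 0.45088225 -0.01984935  0.29661564] [ 6.08031468e-06  7.61437504e-01  6.48238285e-01 -2.31239038e-04] [-0.12 -0.28  1.46 -0.    1.96  0.04]
```

View pics/w1.png

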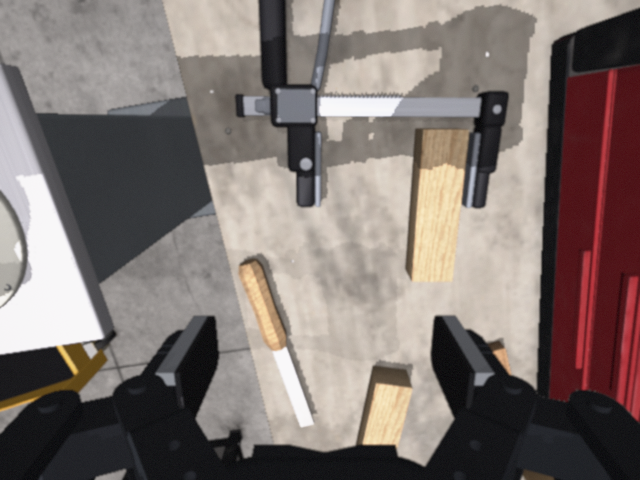

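The wrist view shows the bar along row ~106 from (240,105) to (480,107), the head at (296,105) and the near pad face at col ~321 (rows 133–206). The far pad face is at col ~464, and block_1's top runs from (415,128) to (455,282).

```bash
cat > fit.py <<'E'
from h import *
def run(f,roiB1,bar,pad,head,far):
    g=[v for v in np.load(f).values()]; g[3]=float(g[3]); im,d=g[:2]; P=cloud(d,*g[2:]); C=g[2:]
    if roiB1: print("b1",rect(P,roiB1,.028,.05,im))
    u0,v0,u1,v1=bar; Q=P[v0:v1,u0:u1].reshape(-1,3); m=(Q[:,2]>.012)&(Q[:,2]<.027)
    r=cv2.minAreaRect((Q[m][:,:2]*1000).astype(np.float32)); print("bar",r,np.median(Q[m][:,2]),m.sum())
    l=cv2.fitLine(Q[m][:,:2].astype(np.float32),cv2.DIST_HUBER,0,.01,.01).ravel(); l*=np.sign(l[0]); print("barline",l,np.degrees(np.arctan2(l[1],l[0])))
    for n,(u0,v0,u1,v1) in(("pad",pad),("head",head),("far",far)):
        Q=P[v0:v1,u0:u1].reshape(-1,3); m=(Q[:,2]>.022)&(Q[:,2]<.06); r=cv2.minAreaRect((Q[m][:,:2]*1000).astype(np.float32)); print(n,r,np.median(Q[m][:,2]))
        B=cv2.boxPoints(r); print(B.round(1).tolist())
E
python3 - <<'E'
from fit import *
run("pics/w1.npz",(400,115,475,295),(330,90,410,122),(290,140,330,215),(265,75,322,130),(460,85,512,215))
g=[v for v in np.load("pics/w1.npz").values()]; g[3]=float(g[3]);C=g[2:]
print("padface",atz([[320.5,135],[320.5,205],[319,120]],.030,*C).round(4).tolist())
print("far",atz([[474,135],[464.5,205]],.030,*C).round(4).tolist())
print("b1top",atz([[419,128],[470,129],[454,282],[408,281]],.038,*C).round(4).tolist())
P=cloud(g[1],*C)
for v in (140,170,200): print(v,[(u,round(float(P[v,u,2]),3),P[v,u,:2].round(3).tolist()) for u in range(308,326,2)])
E
```

```text
b1 (((564.80322265625, -52.18730926513672), (159.83258056640625, 45.574546813964844), 80.51847076416016), np.float64(0.03893387883527577), np.int64(6775))
bar ((510.13201904296875, 60.02288055419922), (20.125774383544922, 79.33529663085938), 79.76136016845703) 0.020762281752578937 1621
barline [ 0.9835136  -0.18083407  0.5098264   0.05957949] -10.418345
pad ((435.5517272949219, 4.919563293457031), (67.8067855834961, 30.528303146362305), 80.55841827392578) 0.03106895588837022
[[414.8999938964844, -26.0], [445.0, -31.0], [456.20001220703125, 35.900001525878906], [426.1000061035156, 40.900001525878906]]
head ((435.40283203125, 74.79303741455078), (49.70561599731445, 55.58496856689453), 80.32757568359375) 0.03260618569237461
[[403.79998779296875, 55.0], [458.6000061035156, 45.599998474121094], [467.0, 94.5999984741211], [412.20001220703125, 104.0]]
far ((609.1052856445312, -0.15627288818359375), (115.89827728271484, 45.07416534423828), 77.52064514160156) 0.03177321599000621
[[574.5999755859375, -51.900001525878906], [618.5999755859375, -61.599998474121094], [643.5999755859375, 51.5999984
[... 411 characters left out ...]
.037]), (316, 0.03, [0.452, 0.036]), (318, 0.031, [0.454, 0.036]), (320, 0.031, [0.456, 0.036]), (322, -0.003, [0.458, 0.034]), (324, 0.0, [0.46, 0.033])]
170 [(308, 0.03, [0.439, 0.009]), (310, 0.033, [0.441, 0.008]), (312, 0.03, [0.443, 0.008]), (314, 0.026, [0.445, 0.007]), (316, 0.032, [0.447, 0.007]), (318, 0.031, [0.449, 0.007]), (320, 0.03, [0.451, 0.007]), (322, 0.001, [0.453, 0.003]), (324, 0.0, [0.455, 0.002])]
200 [(308, 0.029, [0.434, -0.022]), (310, 0.031, [0.436, -0.022]), (312, 0.03, [0.438, -0.023]), (314, 0.027, [0.44, -0.024]), (316, 0.03, [0.442, -0.023]), (318, 0.03, [0.444, -0.024]), (320, 0.029, [0.446, -0.024]), (322, 0.0, [0.447, -0.03]), (324, 0.002, [0.449, -0.03])]
```

```bash
python3 -c "
from h import *
print(row(.4735,-.332,.10,-17.9)); print(row(.4735,-.332,.007,-17.9))"
```

```text
(array([-304.4,   72.2,  196.7]), array([-0.   ,  0.   ,  0.152]))
(array([-304.4,   72.2,  289.7]), array([-0.   ,  0.   ,  0.152]))
```

```bash
python3 -m inch '[70,-304,72,190,0,0,0.152,70,-304,72,190,0,0,0.152,70,-304,72,190,0,0,0.152,70,-304,72,190,0,0,0.152,70,-304,72,190,0,0,0.152,70,-304,72,190,0,0,0.152,70,-304,72,190,0,0,0.152,70,-304,72,190,0,0,0.152]' 30
python3 - <<'E'
from h import *
g=grab("wrist"); save("w2",g[0]); np.savez("pics/w2.npz",*g)
P=cloud(g[1],*g[2:]); 
try: print(rect(P,(120,60,520,420),.028,.05,g[0]))
except Exception as e: print(e)
print(row(.4735,-.332,.007,-17.9))
E
```

```text
time_s: 2.78
tcp_pos: [0.4738, -0.3308, 0.1071]
tool_rot: [-0.0, 0.808, 0.589, 0.0]
ft_force: [0.2, -0.2, -0.2]
grip_width: 0.818
grip_force: 0.0
(((472.6878662109375, -333.11260986328125), (160.14794921875, 45.03082275390625), 72.13005828857422), np.float64(0.038803442486359044), np.int64(20918))
(array([ -1.8,  -0.5, 101. ]), array([0.001, 0.   , 0.001]))
```

View pics/w2.png

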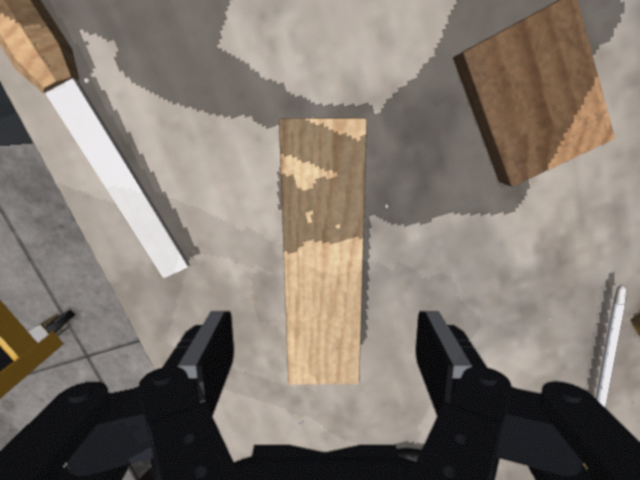

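The block (280–366, 118–385) lies centred between the fingers and aligned with them. I'll descend and grip.

```bash
python3 -m inch '[70,-2,-1,50,0,0,0,70,-2,-1,100,0,0,0,70,-2,-1,100,0,0,0,70,-2,-1,100,0,0,0,40,-2,-1,100,0,0,0,40,-2,-1,100,0,0,0,40,-2,-1,100,0,0,0,40,-2,-1,100,0,0,0,40,-2,-1,100,0,0,0]' 40
python3 -m inch '[40,0,0,-65,0,0,0,40,0,0,-65,0,0,0,40,0,0,-65,0,0,0]'
python3 -c "
from h import *
print(manip.state()['grip_force']);print(row(.4977,-.0411,.073,-9.4)); print(row(.4977,-.0411,.01,-9.4))"
```

```text
time_s: 3.95
tcp_pos: [0.4745, -0.3328, 0.0101]
tool_rot: [0.002, 0.808, 0.59, 0.001]
ft_force: [-0.1, 1.3, 7.0]
grip_width: 0.517
grip_force: 42.8
time_s: 4.32
tcp_pos: [0.4733, -0.332, 0.0728]
tool_rot: [0.001, 0.808, 0.589, 0.0]
ft_force: [0.4, 0.6, -1.9]
grip_width: 0.517
grip_force: 42.1
42.05830514431
(array([284.5, -65.6,  -0.5]), array([ 0.002,  0.001, -0.146]))
(array([284.6, -65.7,  62.5]), array([ 0.002,  0.001, -0.146]))
```

```bash
python3 -m inch '[40,285,-66,0,0,0,-0.146,40,285,-66,0,0,0,-0.146,40,285,-66,0,0,0,-0.146,40,285,-66,0,0,0,-0.146,40,285,-66,0,0,0,-0.146,40,285,-66,0,0,0,-0.146,40,285,-66,0,0,0,-0.146,40,285,-66,0,0,0,-0.146]'
python3 - <<'E'
from h import *
g=grab("wrist"); save("w3",g[0]); np.savez("pics/w3.npz",*g)
print(row(.4977,-.0411,.01,-9.4))
E
```

```text
time_s: 5.32
tcp_pos: [0.4967, -0.0413, 0.0711]
tool_rot: [-0.0, 0.763, 0.646, -0.001]
ft_force: [-0.2, 0.6, -1.8]
grip_width: 0.523
grip_force: 42.0
(array([ 0.4,  0.9, 61.3]), array([-0.001,  0.   , -0.002]))
```

View pics/w3.png

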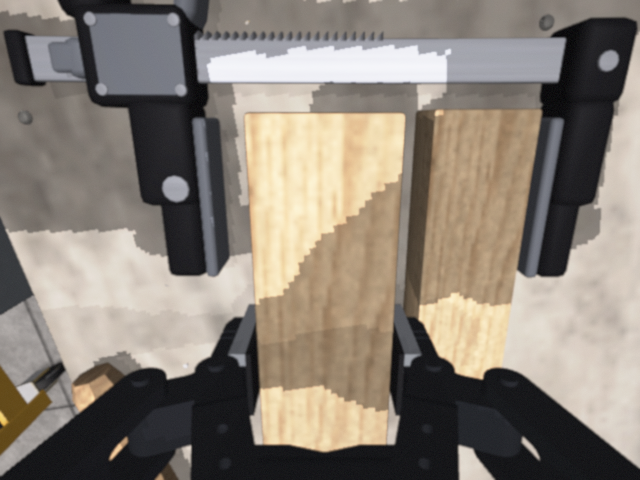

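The held block hangs squarely between the jaws, with the near pad at col ~215 and block_1 at col 415+. I'll lower and release it.

```bash
python3 -m inch '[40,0,1,40,0,0,0,40,0,1,61,0,0,0,40,0,1,61,0,0,0,40,0,1,61,0,0,0,60,0,1,61,0,0,0,60,0,1,61,0,0,0,60,0,1,61,0,0,0,60,0,1,0,0,0,0,60,0,1,-40,0,0,0,60,0,1,-80,0,0,0]'
python3 - <<'E'
from h import *
g=grab("wrist"); save("w4",g[0]); np.savez("pics/w4.npz",*g)
P=cloud(g[1],*g[2:]); im=g[0]
Q=P.reshape(-1,3); c=im.reshape(-1,3).astype(int)
m=((P[...,2]>.03)&(P[...,2]<.05)&(im[...,0].astype(int)-im[...,2]>35)).astype(np.uint8)
n,l,s,_=cv2.connectedComponentsWithStats(m)
for k in range(1,n):
    if s[k,4]>2000: print(s[k].tolist(),cv2.minAreaRect((P[l==k][:,:2]*1000).astype(np.float32)),np.median(P[l==k][:,2]))
print(row(.4464+.075*.1685-.008*.9857,.0691+.075*.9857+.008*.1685,.10,-9.7))
E
```

```text
time_s: 6.62
tcp_pos: [0.4981, -0.0403, 0.1535]
tool_rot: [0.0, 0.763, 0.647, 0.0]
ft_force: [0.8, 0.1, -0.7]
grip_width: 0.7
grip_force: 0.0
[593, 26, 47, 392, 3698] ((684.5302124023438, -78.49880981445312), (265.5494079589844, 3.5678796768188477), 87.95051574707031) 0.04587209032401057
[385, 114, 84, 227, 13859] ((564.8985595703125, -51.356971740722656), (158.84573364257812, 45.276893615722656), 80.51719665527344) 0.03885143982564998
[289, 116, 73, 227, 14983] ((498.755615234375, -41.80792999267578), (159.49752807617188, 45.08528137207031), 80.51203918457031) 0.0387959556163161
(array([174.5, -79. ,  59.2]), array([ 0.01 , -0.   ,  0.005]))
```

View pics/w4.png

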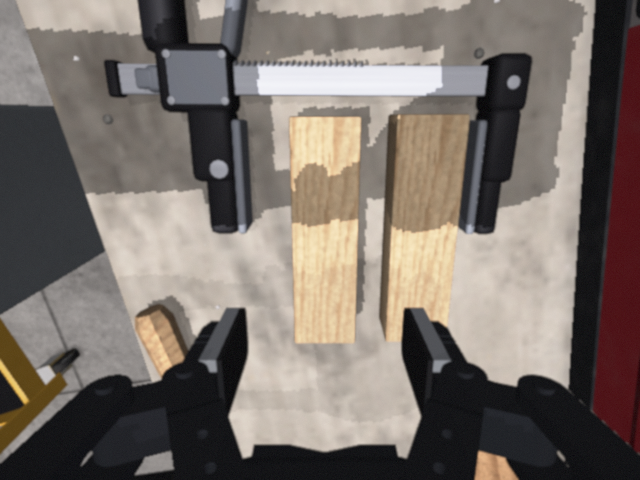

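Both blocks are parallel and flush within 1.5 mm, lying in the open jaws (cols 290–360 and 387–470). Now to the squeeze point.

```bash
python3 -m inch '[84,174,-79,50,0,0,0.005,84,174,-79,50,0,0,0.005,84,174,-79,50,0,0,0.005,84,174,-79,50,0,0,0.005,84,174,-79,50,0,0,0.005,84,174,-79,50,0,0,0.005]' 20
python3 - <<'E'
from h import *
g=grab("wrist"); save("w5",g[0]); np.savez("pics/w5.npz",*g)
P=cloud(g[1],*g[2:]); s=manip.state(); print(s["tcp_pos"])
R0=q2R(s["tool_rot"]); T=(P-s["tcp_pos"])@R0   # tool coords
Z=P[...,2]
for x0 in(-.025,-.011,0,.011,.025):
    m=(abs(T[...,0]-x0)<.003)&(Z>.012)&(Z<.05)&(abs(T[...,1])<.06)
    y=np.sort(T[m][:,1]*1000); 
    h,e=np.histogram(y,bins=np.arange(-60,62,3)); print(x0,[(int(b),int(k)) for b,k in zip(e,h) if k], y[[0,-1]].round(1) if len(y) else 0)
E
```

```text
time_s: 7.42
tcp_pos: [0.4493, 0.1431, 0.1024]
tool_rot: [0.001, 0.765, 0.644, 0.0]
ft_force: [0.0, -0.7, 0.5]
grip_width: 0.981
grip_force: 0.0
[0.44933667 0.14294749 0.10239706]
-0.025 [(-33, 32), (-30, 41), (-27, 41), (-24, 49), (-21, 45), (-18, 48), (-15, 50), (-12, 53), (-9, 13), (18, 50), (21, 49), (24, 46), (27, 37), (30, 2)] [-32.8  30.6]
-0.011 [(-33, 34), (-30, 46), (-27, 47), (-24, 47), (-21, 49), (-18, 48), (-15, 56), (-12, 48), (-9, 9), (21, 64), (24, 50), (27, 46), (30, 27)] [-32.7  32.4]
0 [(-33, 36), (-30, 49), (-27, 50), (-24, 52), (-21, 56), (-18, 52), (-15, 49), (-12, 55), (-9, 10), (21, 15), (24, 79), (27, 49), (30, 42), (33, 11)] [-33.   34.3]
0.011 [(-36, 3), (-33, 34), (-30, 48), (-27, 53), (-24, 55), (-21, 49), (-18, 61), (-15, 52), (-12, 61), (-9, 11), (24, 60), (27, 60), (30, 52), (33, 30)] [-33.1  35.7]
0.025 [(-36, 1), (-33, 40), (-30, 53), (-27, 59), (-24, 56), (-21, 59), (-18, 59), (-15, 59), (-12, 65), (-9, 10), (27, 85), (30, 56), (33, 53), (36, 23)] [-33.1  38.2]
```

View pics/w5.png

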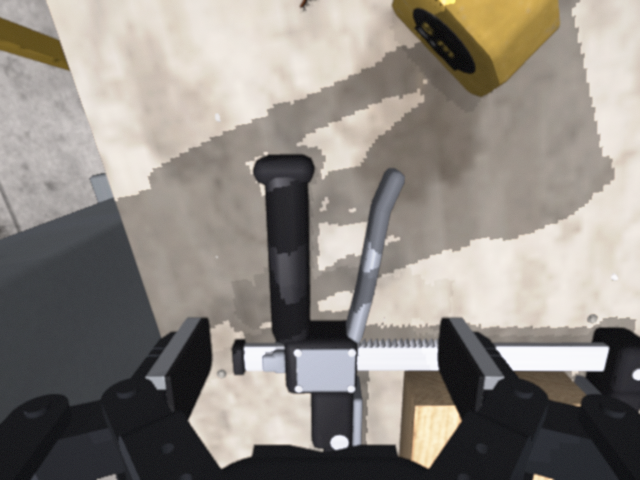

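The handle (col ~290) and trigger (col ~375) are centred between the fingers, with the tape measure well away. I'll descend and make the first squeeze, moving the tool 13 mm toward the handle as it closes.

```bash
python3 -m inch '[84,0,1,50,0,0,0,84,0,1,90,0,0,0,84,0,1,98,0,0,0,84,0,1,98,0,0,0]' 20
python3 -m inch '[66,0,0,0,0,0,0,60,0,-4,0,0,0,0,50,0,-9,0,0,0,0,38,0,-13,0,0,0,0,36,0,-13,0,0,0,0,36,0,-13,0,0,0,0,36,0,-13,0,0,0,0]'
python3 -c "
from h import *
s=manip.state();print(s['tcp_pos'],s['joint_positions'].round(2))"
```

```text
time_s: 7.98
tcp_pos: [0.4501, 0.1434, 0.0046]
tool_rot: [0.0, 0.765, 0.644, 0.0]
ft_force: [1.4, 0.1, 1.1]
grip_width: 0.983
grip_force: 0.0
time_s: 8.85
tcp_pos: [0.4375, 0.1469, 0.0066]
tool_rot: [0.0, 0.764, 0.645, 0.001]
ft_force: [-6.1, 0.7, 10.6]
grip_width: 0.458
grip_force: 23.2
[0.43751949 0.14693129 0.00655339] [ 0.25 -0.22  1.93  0.    1.43  0.42]
```

```bash
python3 -m inch '[55,0,5,-3,0,0,0,72,0,13,-3,0,0,0,74,0,13,-3,0,0,0,74,0,13,-3,0,0,0,66,0,12,-3,0,0,0,56,0,6,-3,0,0,0,46,0,1,-3,0,0,0,36,0,-1,-3,0,0,0,36,0,-1,-3,0,0,0,36,0,-1,-3,0,0,0]'
python3 - <<'E'
from h import *
g=grab("top"); save("t1",g[0]); P=cloud(g[1],*g[2:]); im=g[0]
m=((P[...,2]>.03)&(P[...,2]<.05)&(im[...,0].astype(int)-im[...,2]>35)).astype(np.uint8); m[:,:300]=0;m[:,400:]=0;m[:150]=0;m[275:]=0
n,l,s,_=cv2.connectedComponentsWithStats(m)
for k in range(1,n):
    if s[k,4]>500: print(s[k].tolist(),cv2.minAreaRect((P[l==k][:,:2]*1000).astype(np.float32)))
E
```

```text
time_s: 10.1
tcp_pos: [0.4368, 0.1465, 0.008]
tool_rot: [0.001, 0.764, 0.645, 0.001]
ft_force: [4.9, -0.2, 5.8]
grip_width: 0.457
grip_force: 21.3
[310, 192, 77, 33, 1555] ((546.3175048828125, -47.476341247558594), (159.79457092285156, 46.84046173095703), 80.74980163574219)
[306, 214, 78, 34, 1565] ((498.0123596191406, -41.17146301269531), (159.79257202148438, 44.80609893798828), 80.52432250976562)
```

```bash
python3 -m inch '[55,0,6,0,0,0,0,72,0,14,0,0,0,0,74,0,14,0,0,0,0,74,0,14,0,0,0,0,66,0,13,0,0,0,0,56,0,7,0,0,0,0,46,0,2,0,0,0,0,36,0,1,0,0,0,0,36,0,1,0,0,0,0,36,0,1,0,0,0,0]'
python3 -m inch '[55,0,6,0,0,0,0,72,0,13,0,0,0,0,74,0,13,0,0,0,0,74,0,13,0,0,0,0,66,0,12,0,0,0,0,56,0,6,0,0,0,0,46,0,1,0,0,0,0,36,0,0,0,0,0,0,36,0,0,0,0,0,0,36,0,0,0,0,0,0]'
cat > look.py <<'E'
from h import *
import sys
g=grab("top"); save(sys.argv[1],g[0]); P=cloud(g[1],*g[2:]); im=g[0]
m=((P[...,2]>.03)&(P[...,2]<.05)&(im[...,0].astype(int)-im[...,2]>35)).astype(np.uint8); m[:,:300]=0;m[:,400:]=0;m[:150]=0;m[275:]=0
n,l,s,_=cv2.connectedComponentsWithStats(m)
for k in range(1,n):
    if s[k,4]>500: print(s[k].tolist(),cv2.minAreaRect((P[l==k][:,:2]*1000).astype(np.float32)))
Q=P[228:256,308:340].reshape(-1,3)
s=manip.state(); print(s["tcp_pos"],s["ft_force"].round(1),s["grip_width"]*85.4,s["grip_force"])
E
python3 look.py t2
```

```text
time_s: 11.4
tcp_pos: [0.4366, 0.1466, 0.0081]
tool_rot: [-0.0, 0.764, 0.645, 0.0]
ft_force: [-1.6, 1.1, 9.7]
grip_width: 0.466
grip_force: 20.5
time_s: 12.65
tcp_pos: [0.4366, 0.1467, 0.0082]
tool_rot: [-0.0, 0.764, 0.645, 0.0]
ft_force: [-3.7, 0.9, 10.8]
grip_width: 0.464
grip_force: 20.5
[305, 203, 80, 53, 3144] ((500.921142578125, -40.5745849609375), (161.2270050048828, 91.1264877319336), 80.99653625488281)
[0.43657268 0.14668156 0.00817443] [-3.3  0.7  9.7] 39.67025785380983 20.46089264564216
```

```bash
python3 -m inch '[55,0,6,0,0,0,0,72,0,13,0,0,0,0,74,0,13,0,0,0,0,74,0,13,0,0,0,0,66,0,12,0,0,0,0,56,0,7,0,0,0,0,46,0,2,0,0,0,0,40,0,1,0,0,0,0,36,0,1,0,0,0,0,36,0,1,0,0,0,0]'
python3 look.py t3
```

```text
time_s: 13.95
tcp_pos: [0.4373, 0.1467, 0.0083]
tool_rot: [-0.0, 0.764, 0.645, 0.0]
ft_force: [-5.6, 0.3, 10.4]
grip_width: 0.471
grip_force: 19.1
[304, 208, 80, 53, 3133] ((490.1884765625, -38.603782653808594), (162.06466674804688, 90.2833480834961), 79.77601623535156)
[0.43728814 0.14668876 0.00825445] [-6.3  1.7 10.5] 40.16266378470347 19.127090354450047
```

```bash
python3 -m inch '[55,0,6,0,0,0,0,72,0,13,0,0,0,0,74,0,13,0,0,0,0,74,0,13,0,0,0,0,64,0,11,0,0,0,0,58,0,8,0,0,0,0]'
python3 -m inch '[54,0,-1,0,0,0,0,52,0,-2,0,0,0,0]'
python3 -m inch '[46,0,-2,0,0,0,0,40,0,-2,0,0,0,0,40,0,-2,0,0,0,0]'
```

```text
time_s: 14.75
tcp_pos: [0.446, 0.1448, 0.008]
tool_rot: [0.001, 0.764, 0.645, 0.001]
ft_force: [5.6, -1.2, 1.6]
grip_width: 0.684
grip_force: 16.3
time_s: 15.0
tcp_pos: [0.4453, 0.1451, 0.0084]
tool_rot: [0.002, 0.764, 0.645, 0.002]
ft_force: [7.3, -2.2, 5.3]
grip_width: 0.664
grip_force: 20.0
time_s: 15.38
tcp_pos: [0.4442, 0.1454, 0.0085]
tool_rot: [0.002, 0.764, 0.645, 0.003]
ft_force: [7.3, -0.6, 4.1]
grip_width: 0.656
grip_force: 20.3
```

```bash
python3 -m inch '[40,0,1,0,0,0,0,40,0,1.5,0,0,0,0,40,0,1.5,0,0,0,0,40,0,1.5,0,0,0,0]' 22
python3 look.py t4
python3 -m inch '[40,0,0,0,0,0,0,40,0,0,0,0,0,0,40,0,0,0,0,0,0,40,0,0,0,0,0,0]'
python3 - <<'E'
from h import *
g=grab("wrist"); save("w6",g[0])
t=cv2.imread("pics/t4.png")[150:300,215:415]; cv2.imwrite("pics/t4c.png",cv2.resize(t,None,fx=3.5,fy=3.5,interpolation=cv2.INTER_CUBIC))
E
```

```text
time_s: 15.88
tcp_pos: [0.4442, 0.1454, 0.0084]
tool_rot: [0.001, 0.764, 0.645, 0.001]
ft_force: [0.6, -0.5, 8.3]
grip_width: 0.653
grip_force: 23.8
[304, 208, 80, 53, 3128] ((490.0782775878906, -38.72803497314453), (161.31884765625, 91.44080352783203), 81.27108001708984)
[0.44418107 0.14544467 0.00842118] [1.4 0.2 7. ] 55.732000412325135 23.802073777187616
time_s: 16.42
tcp_pos: [0.4442, 0.1455, 0.0084]
tool_rot: [0.001, 0.764, 0.645, 0.001]
ft_force: [1.9, -0.8, 7.8]
grip_width: 0.654
grip_force: 23.8
```

View pics/t4c.png

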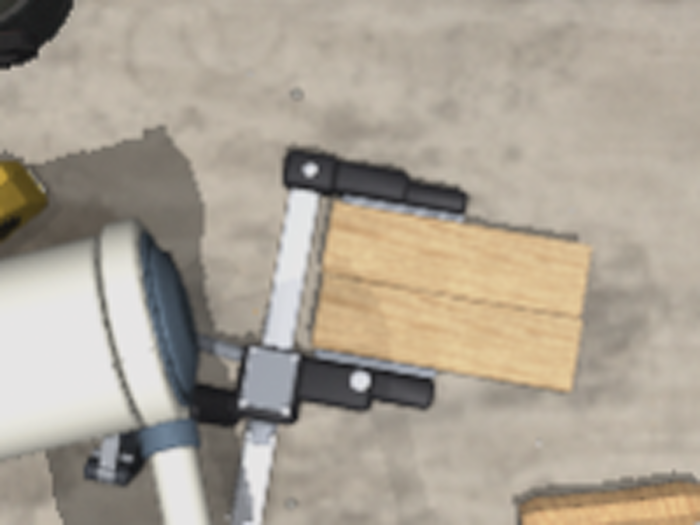

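The offcuts are closed up between both pads with their ends flush. The grip is steady at 24 N, which puts the jaws at about 35 N.

```bash
python3 -c "
from station import manip
print(manip.job_done())"
```

```text
the job is handed in; nothing more can be done
None
```

The job is handed in at about 16.5 s: both offcuts are closed up flush in the clamp, and the gripper is still squeezing at about 24 N, roughly 35 N in the jaws by the given ratio; the hand-in returned no verdict.

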